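Back off the leg-turning fixture by one notch

TASK

The spindle of the bench fixture that holds a dark wooden furniture leg must go back by exactly one notch. With closed fingers, tip the ratchet pawl up out of the teeth by pushing its upright lug, then push the uppermost spoke so that the toothed wheel turns backward (its top moving towards the pawl's pivot) by one notch, then push the lug back so that the pawl lies fully down in the next notch. Only push gently with the fingertips, grip nothing, leave the spare leg, the jar and the hammer alone, and finish clear of everything.

Things in the scene. Friction and masses are not known exactly. Their poses are not given: they have to be found in the camera images.
- fixture: Grey fixture screwed to the bench; place and yaw vary. Origin on the bench under the spindle; x along the level spindle (90 mm up), y from the spindle to the pawl's pivot, z up. Base plate 12 mm thick, x -133 to 143, y -75 to 110 mm. Posts: bearing at x -58, 24 x 50, 113 high; pawl post at x -42, y 75, 12 x 30, 154 high; tail post at x 128, 108 high.
- wheel_center (a point): Centre of the steel ratchet wheel, on the spindle axis, 90 mm above the bench at fixture x = -22 mm. Wheel 14 mm thick, tip radius 54 mm, 10 saw teeth 10 mm deep. A dark wooden leg, 98 mm long and up to 48 mm thick, is held beyond it (fixture x -4 to 94) and turns with it.
- wheel (a joint): Turn of wheel, spokes and leg, rad; grows backward (top moves to fixture +y). Start -0.07 to 0, pawl in a notch and blocking growth past 0. One notch is 0.628. Pawl up: turns freely both ways with slight friction (1 N at a spoke) and stays put. The pawl can be pushed fully down into the next notch at 0.38 to 0.62 (best 0.50); short of that it lands on a tooth's slope and sticks; above 0.63 it meets the notch after.
- pawl (a joint): Tilt of the pawl about its pivot, rad: 0 = fully down on its stop (start), grows as its nose lifts (its lug leaning over further to +y), stop at 0.5. The nose is clear of all teeth above 0.2. Its stiff pivot keeps it where it is left; about 2 N at the lug moves it.
- pawl_pivot (a point): Pivot axis of the pawl (horizontal, along the fixture's x), 148 mm above the bench, at fixture x = -22, y = 75 mm. The pawl, dark steel, 12 mm wide along x, reaches 75 mm from here towards -y, on to the top of the toothed wheel; its boss is 9 mm in radius.
- lug: The pawl's upright lug: a dark flat steel bar, 16 mm wide (along fixture x), 6 mm thick, 60 mm long, rising from the pawl's pivot. Origin on the pivot axis. With the pawl down it leans 0.10 rad from vertical towards the fixture's +y, and by the pawl's tilt more as the pawl lifts. Push its -y side to lift the pawl, its +y side to lower it.
- lug_tip (a point): Middle of the lug's free end, 60 mm from the pivot axis; 208 mm above the bench with the pawl down.
- spokes: Star of five round steel spokes, 12 mm thick with rounded ends, reaching 75 mm from the spindle axis, 72 degrees apart, on a hub of 18 mm radius; turns with the wheel. Origin on the spindle axis at fixture x = -95 mm, 90 mm above the bench.
- spoke_tip (a point): End of the uppermost spoke, 75 mm from the spindle axis. At wheel value 0 this spoke leans 0.28 rad from vertical towards the fixture's -y; it moves to +y as the wheel turns backward.
- spare_leg: Bystander: loose dark turned wooden leg standing on the bench, 122 mm high, 52 mm wide; origin under its foot. Leave alone.
- tack_jar: Bystander: loose closed glass jar, 64 mm wide, 75 mm high; origin under its centre. Leave alone.
- hammer: Bystander: loose hammer lying on the bench, 260 mm long, about 40 mm high at most; origin under the middle of its length, handle to its -x. Leave alone.

How it is judged (in metres and radians):
On the way, in this order (a step that is already met when the one before it is completed fails the run):
1. the pawl is tipped up clear of the teeth (over 0.22 rad) with the wheel still in its notch (value of joint pawl above 0.22 rad and value of joint wheel between -0.3 and 0.15 rad), for 0.2 s.
2. with the pawl still up (over 0.15 rad), the wheel is pushed backward to the next notch (0.2 to 0.68 rad) (value of joint pawl above 0.15 rad and value of joint wheel between 0.2 and 0.68 rad), for 0.2 s.
At the end, for the whole second after the job is handed in: The pawl lies fully down (under 0.06 rad) in the next notch, the wheel stands one notch back (0.25 to 0.68 rad; one notch is 0.628 and the pawl leaves some play), and both are at rest (value of joint pawl below 0.06 rad and value of joint wheel between 0.25 and 0.68 rad and velocity of joint wheel between -0.05 and 0.05 rad/s and velocity of joint pawl between -0.05 and 0.05 rad/s); the robot touches nothing.
It fails at once if the spare leg is moved more than 30 mm or lifted (distance of spare_leg from where it was at the start of the episode above 0.03 m).
It fails at once if the jar is moved more than 30 mm or lifted (distance of tack_jar from where it was at the start of the episode above 0.03 m).
It fails at once if the hammer is moved more than 30 mm or lifted (distance of hammer from where it was at the start of the episode above 0.03 m).
It fails at once if the fingers press the pawl's lug with more than 40 N (gripped or forced) (contact force between the fingers and lug above 40 N).
It fails at once if the fingers press the spokes with more than 40 N (gripped or forced) (contact force between the fingers and spokes above 40 N).
It also fails if it takes over 64 s, if anything falls off the work surface, if the arm or the gripper's body presses on something with over 40 N, if the wrist force passes 120 N, or if a joint passes its speed limit or range.

ROBOT

A 6-joint arm with a two-finger parallel gripper is mounted at the origin on the work surface. World frame = base frame: x ahead of the robot, y to its left, z up, the work surface at z = 0. Lengths are in mm, angles in rad, forces in N, time in s.
With the tool pointing down it reaches from about 400 to 925 mm from the base axis. Payload 12.5 kg.
Tool frame: the origin (TCP) lies midway between the tips of the shut fingers; the grasp point (between the pads) lies 19 mm behind it; z points along the fingers, y is the line along which they close (so a half turn about z gives the same grasp; the last joint's range is limited). The gripper opens to 95 mm and grips with 3 to 60 N. Pads are 20 mm wide; open, the fingers measure 119 mm over their backs; the gripper's body (75 mm by 180 mm) begins 59 mm behind the grasp point.
Start: joints at [-1.354, 0.491, 1.559, -0, 1.092, -0.106], TCP at [198.288, -592.73, 214.661] pointing down, gripper open.
Joint ranges: [-3.1, 3.1], [-0.84, 2.19], [0.05, 2.79], [-1.13, 4.28], [0.06, 2.93], [-2.69, 2.69]. Speed limits (rad/s): [2.22, 2.22, 2.79, 3.14, 3.14, 3.14].

INTERFACE

Orientations are given as [roll, pitch, yaw] about the fixed x, y, z axes, in that order (R = Rz(yaw) Ry(pitch) Rx(roll)).
In Python, from cell import state, read_camera, job_done gives the robot as it stands.
- The arm moves only by the tool carry_out, never from a script. Its argument "moves" is a list of rows, each an object with "slide": the shift along the tool's x, y, z as a fraction of full scale, a list of three; "spin": the turn about the tool's z as a fraction of full scale. A call has 1 to 12 rows; each row shifts and turns the commanded pose from where the row before left it, along the tool's axes as they then stand; what a row does not reach is not made up. Full scale, the value 1, is 0.4 m for a shift and 30 degrees for a turn. A row lasts 1/12 s, in which the tool goes at most 41.7 mm and 7.16 degrees, less where a joint would pass 70% of its speed; a pose out of reach is approached as far as the arm can. A call with a number of a shift or a turn outside -1 to 1 is refused whole. A call with a gripper value outside its range is refused whole. "hand" is the closure, from 0 (fully open) to 1 (shut), set as the call begins (left out, the last holds). The fingers move at their own pace and stop on an object; the grip force is fixed at half the most. Time passes only in rows, so rows that do not move let the fingers close. It gives the time, the measured TCP pose, the force, the opening and the grip force at its end, in the units of the state.
- state(): the state, without advancing time (a new reading comes with each control period).
- read_camera(name): name is "scene" or "top" or "wrist"; returns a dict with "color" (384x512x3 uint8, red, green, blue), "K" (3x3 intrinsics, pixels), "R" (3x3) and "t" (3): a world point X has camera coordinates R X + t. Camera axes: x right, y down, z forward; pixel columns grow to the right and rows downward; lengths in mm; the calibration is good to about 2 mm. The wrist camera is an equidistant fisheye: a pixel r from the principal point sees the ray r / f radians off the axis. A picture is of the moment at which its call begins. There is no depth.
- job_done(): hands the job in; it is judged then, once.
The state is a dict: "t": time; "joints": joint angles; "qvel": joint speeds; "tau": joint torques, N m; "eef_pos": TCP position; "tcp_rot": TCP orientation; "ft_force": force on the tool from outside, world axes, zero at the start; "moment": the same for the moment, N m; "opening": opening from 0.0 (shut) to 1.0 (fully open); "grip_force": force on a finger pad.
Only numpy, scipy, OpenCV 4.12 (cv2) and the standard library are available. Lean on these libraries where they do the work, as an engineer would, in place of code of your own. Each camera call takes 0.05 s, during which the arm holds its last target. There are 200 camera calls.

## Working session

There is one attempt and no reset: what is moved stays moved. The work goes in short steps, Python scripts to look and compute and a tool call to move; the robot and the scene stay as the last step left them, time stands still between calls to the robot, and variables do not carry over. Pictures are saved under pics/ and viewed, at most 10 in all, crops included, and the job is handed in when it is done.

Besides the shell and the picture viewer there is one more tool, called as name(argument=value, ...) on one line, values as JSON. carry_out: Moves the arm, as the interface text tells. Shift numbers are shares of 0.4 m and turn numbers shares of 30 degrees, none past 1 either way. Its arguments: {"type":"object","properties":{"moves":{"type":"array"},"hand":{"type":"number"}},"required":["moves"]}

```bash
ls; mkdir -p pics; python3 - <<'E'
from cell import *
import cv2,numpy as np
for n in("scene","top"):
    c=read_camera(n); cv2.imwrite(f"pics/{n}0.png",cv2.resize(c["color"][:,:,::-1],(800,600),interpolation=cv2.INTER_CUBIC))
    np.savez(n+"0.npz",**c); print(n,c["K"].round(1).tolist(),(-c["R"].T@c["t"]).round(0),c["R"].round(2).tolist())
s=state();print(s["t"],s["eef_pos"],s["tcp_rot"],s["ft_force"],s["opening"])
E
```

```text
pics
scene [[448.3, 0.0, 260.9], [0.0, 448.3, 188.6], [0.0, 0.0, 1.0]] [1419.   99.  710.] [[-0.1, 0.99, -0.0], [0.54, 0.05, -0.84], [-0.83, -0.09, -0.54]]
top [[369.1, 0.0, 257.6], [0.0, 369.1, 183.1], [0.0, 0.0, 1.0]] [413.   2. 981.] [[0.12, -0.99, 0.0], [-0.97, -0.11, -0.2], [0.2, 0.02, -0.98]]
0.1 [ 198.24471106 -592.50506909  214.11553351] [-3.14062723e+00 -1.14033836e-04  3.22814976e-01] [-0.50970715 -0.00765796  0.71119218] 0.9972330267064856
```

View pics/scene0.png

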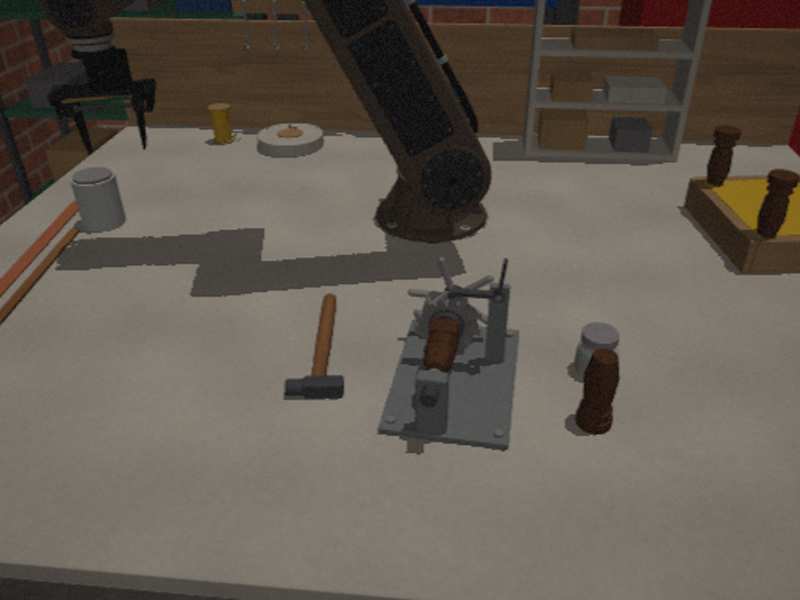

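View pics/top0.png

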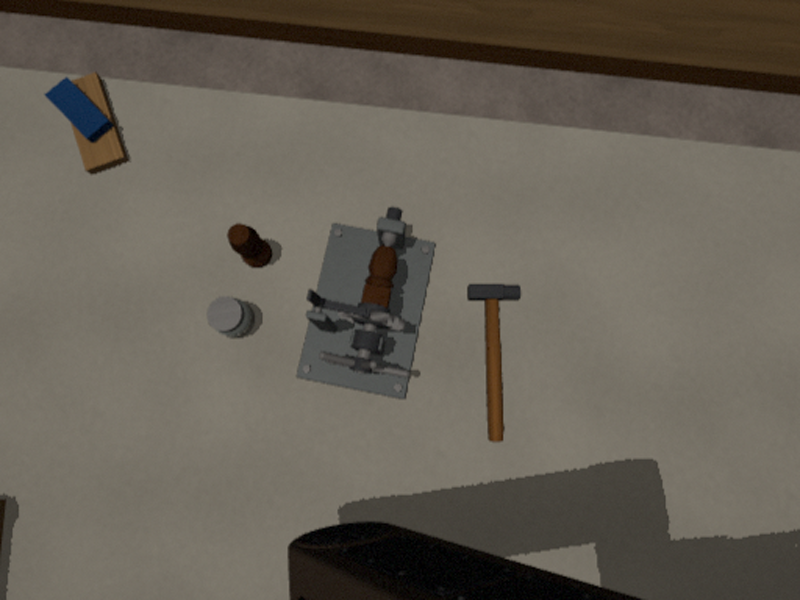

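The scene view shows the fixture in the middle, with the pawl lug's tip near (504,261) and the top spoke's tip near (443,262). The top view shows the plate corners at (333,224), (435,242), (405,398) and (297,377). The hammer lies to the right, with the jar and spare leg to the left.

```bash
cat > h.py <<'E'
import numpy as np,cv2
from cell import *
def cam(n): return dict(np.load(n))
def ray(c,p):
    d=c["R"].T@np.linalg.inv(c["K"])@[p[0],p[1],1]; return -c["R"].T@c["t"],d/np.linalg.norm(d)
def onz(c,p,z): o,d=ray(c,p); return o+d*(z-o[2])/d[2]
def tri(a,p,b,q):
    (o,d),(u,e)=ray(a,p),ray(b,q); s=np.linalg.lstsq(np.c_[d,-e],u-o,rcond=None)[0]
    A,B=o+d*s[0],u+e*s[1]; return (A+B)/2,np.linalg.norm(A-B)
def proj(c,X): q=c["K"]@(c["R"]@X+c["t"]); return q[:2]/q[2]
def fitfix(W,F):  # 2D rigid
    W=np.array(W)[:,:2];F=np.array(F)[:,:2]; w,f=W.mean(0),F.mean(0)
    H=(F-f).T@(W-w); th=np.arctan2(H[0,1]-H[1,0],H[0,0]+H[1,1]); R=np.array([[np.cos(th),-np.sin(th)],[np.sin(th),np.cos(th)]])
    o=w-R@f; return o,th,(W-(F@R.T+o))
def fw(o,th,X): c,s=np.cos(th),np.sin(th); return np.array([o[0]+c*X[0]-s*X[1],o[1]+s*X[0]+c*X[1],X[2]])
E
python3 - <<'E'
from h import *
T,S=cam("top0.npz"),cam("scene0.npz"); k=.64
F=[(143,110),(143,-75),(-133,-75),(-133,110)]
W=[onz(T,np.array(p)*k,12) for p in[(333,224),(435,242),(405,398),(297,377)]]
o,th,r=fitfix(W,F);print("top",o,th,r.round(1).tolist())
Ws=[onz(S,np.array(p)*k,12) for p in[(508,446),(381,431),(519,331)]]
o2,t2,r=fitfix(Ws,[F[0],F[1],F[3]]);print("scene",o2,t2,r.round(1).tolist())
o=(o+o2)/2;th=(th+t2)/2
pts=dict(lug=(-22,81,208),piv=(-22,75,148),spk=(-95,-21,162),hub=(-95,0,90))
for n,c,b in(("top",T,(160,120,130,150)),("scene",S,(230,150,110,150))):
    x,y,w,h=b;im=cv2.resize(c["color"][y:y+h,x:x+w,::-1],None,fx=4,fy=4,interpolation=cv2.INTER_CUBIC)
    im=np.clip(im*1.5,0,255).astype(np.uint8)
    for m,X in pts.items():
        q=proj(c,fw(o,th,X)); print(n,m,q.round(1),((q-[x,y])*4).round()); cv2.circle(im,tuple(int(v) for v in (q-[x,y]+.5)*4),4,(0,255,0),1)
    globals()[n]=im
a=np.hstack([cv2.copyMakeBorder(i,0,600-i.shape[0],0,0,0) if i.shape[0]<600 else i[:600] for i in(top,scene)])[:,:960]
cv2.imwrite("pics/crop.png",a[:, :800]) if a.shape[1]<=800 else cv2.imwrite("pics/crop.png",cv2.resize(a,(800,500)))
print(a.shape)
E
```

```text
top [560.50792506  62.23565207] -0.077235711901761 [[-3.5, -1.9], [-1.2, 1.4], [2.8, 1.5], [1.9, -0.9]]
scene [566.14409152  64.58226821] -0.07163374621053728 [[-1.6, -3.4], [-0.1, 3.8], [1.7, -0.4]]
top lug [197.9 187.4] [152. 270.]
top piv [204.6 192.9] [178. 292.]
top spk [239.  231.9] [316. 448.]
top hub [231.9 232.4] [288. 450.]
scene lug [323.6 166.8] [374.  67.]
scene piv [319.1 189.2] [357. 157.]
scene spk [282.2 164.7] [209.  59.]
scene hub [289.8 190.2] [239. 161.]
(600, 960, 3)
```

View pics/crop.png

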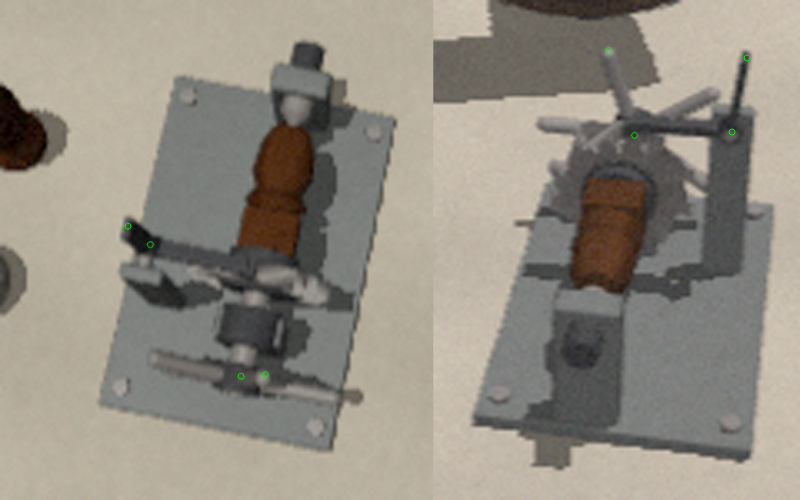

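The fixture pose agrees between both views and the predicted points fall on the lug and the top spoke. Next I close the fingers, raise the tool and turn it to align with the fixture.

carry_out(hand=1, moves=[{"slide":[0,0,-0.025],"spin":0.126},{"slide":[0,0,-0.025],"spin":0.126},{"slide":[0,0,-0.025],"spin":0.126},{"slide":[0,0,-0.025],"spin":0.126},{"slide":[0,0,-0.025],"spin":0.126},{"slide":[0,0,-0.025],"spin":0.126}])

```text
t: 0.6
eef_pos: [198.2, -592.6, 274.8]
tcp_rot: [-3.141, 0.0, -0.076]
ft_force: [-1.0, 0.4, -0.4]
opening: 0.637
grip_force: 0.0
```

```bash
cat >> h.py <<'E'
from scipy.spatial.transform import Rotation as Ro
O=np.array([563.,63.5]);TH=-.074
def go(X,n=1):
    s=state();R=Ro.from_euler("xyz",s["tcp_rot"]).as_matrix();p=np.array(s["eef_pos"])
    d=R.T@(fw(O,TH,X)-p); c,q=np.cos(TH),np.sin(TH);v=p[:2]-O
    print("t",s["t"],"fix",np.round([c*v[0]+q*v[1],-q*v[0]+c*v[1],p[2]],1),"rot",np.round(s["tcp_rot"],3),"F",np.round(s["ft_force"],1),"open",round(s["opening"],3),"slide",(d/400/n).round(4),"spin deg",np.degrees(s["tcp_rot"][2]-TH).round(2))
E
python3 -c "
from h import *
T,S=cam('top0.npz'),cam('scene0.npz')
for q,p,X in(((197.8,186.6),(323.9,165.9),(-22,81,208)),((239.5,232.5),(282.5,164.1),(-95,-21,162))): print(tri(T,q,S,p),fw(O,TH,X))
go((-22,45,260),24)"
```

```text
(array([548.61112444, 145.95916643, 210.92470191]), np.float64(0.5115655711202951)) [547.04873949 145.90483777 208.        ]
(array([465.68660346,  49.21626393, 162.90716724]), np.float64(1.9678539870702771)) [466.70740922  49.58105748 162.        ]
t 0.6 fix [-315.3 -681.2  274.8] rot [-3.141  0.    -0.076] F [-1.   0.4 -0.4] open 0.637 slide [ 0.0304 -0.0757  0.0016] spin deg -0.13
```

carry_out(moves=[{"slide":[0.03,-0.075,0],"spin":0},{"slide":[0.03,-0.075,0],"spin":0},{"slide":[0.03,-0.075,0],"spin":0},{"slide":[0.03,-0.075,0],"spin":0},{"slide":[0.03,-0.075,0],"spin":0},{"slide":[0.03,-0.075,0],"spin":0},{"slide":[0.03,-0.075,0],"spin":0},{"slide":[0.03,-0.075,0],"spin":0},{"slide":[0.03,-0.075,0],"spin":0},{"slide":[0.03,-0.075,0],"spin":0},{"slide":[0.03,-0.075,0],"spin":0},{"slide":[0.03,-0.075,0],"spin":0}])

```text
t: 1.6
eef_pos: [368.4, -242.6, 274.6]
tcp_rot: [-3.142, 0.0, -0.073]
ft_force: [0.3, -0.0, -0.5]
opening: 0.004
grip_force: 0.0
```

carry_out(moves=[{"slide":[0.03,-0.075,0],"spin":0},{"slide":[0.03,-0.075,0],"spin":0},{"slide":[0.03,-0.075,0],"spin":0},{"slide":[0.03,-0.075,0],"spin":0},{"slide":[0.03,-0.075,0],"spin":0},{"slide":[0.03,-0.075,0],"spin":0},{"slide":[0.03,-0.075,0],"spin":0},{"slide":[0.03,-0.075,0],"spin":0},{"slide":[0.03,-0.075,0],"spin":0},{"slide":[0.03,-0.075,0],"spin":0},{"slide":[0.03,-0.075,0],"spin":0},{"slide":[0,0,0],"spin":0}])

```text
t: 2.6
eef_pos: [525.4, 79.1, 274.1]
tcp_rot: [-3.141, -0.0, -0.07]
ft_force: [-1.3, -0.3, -0.2]
opening: 0.005
grip_force: 0.0
```

```bash
python3 -c "
from h import *
go((-22,45,185))"
```

```text
t 2.6 fix [-38.7  12.8 274.1] rot [-3.141 -0.    -0.07 ] F [-1.3 -0.3 -0.2] open 0.005 slide [ 0.042  -0.0802  0.2228] spin deg 0.22
```

carry_out(moves=[{"slide":[0.021,-0.04,0],"spin":0},{"slide":[0.021,-0.04,0],"spin":0},{"slide":[0,0,0.037],"spin":0},{"slide":[0,0,0.037],"spin":0},{"slide":[0,0,0.037],"spin":0},{"slide":[0,0,0.037],"spin":0},{"slide":[0,0,0.037],"spin":0},{"slide":[0,0,0.037],"spin":0},{"slide":[0,0,0],"spin":0}])

```text
t: 3.35
eef_pos: [541.7, 105.5, 183.2]
tcp_rot: [3.141, 0.004, -0.073]
ft_force: [-0.4, -0.4, -0.1]
opening: 0.007
grip_force: 0.0
```

```bash
cat >> h.py <<'E'
def shot(name,z=None,off=(0,0)):
    ims=[]
    for n,c,b in(("top",None,(165,130,130,130)),("scene",None,(240,100,130,130))):
        c=read_camera(n);np.savez(name+n+".npz",**c);x,y,w,h=b
        im=cv2.resize(c["color"][y:y+h,x:x+w,::-1],(400,400),interpolation=cv2.INTER_CUBIC);ims.append(np.clip(im*1.5,0,255).astype(np.uint8))
    cv2.imwrite("pics/"+name+".png",np.hstack(ims))
E
python3 -c "
from h import *
go((-22,60,185));shot('s1')"
```

```text
t 3.35 fix [-24.4  40.4 183.2] rot [ 3.141  0.004 -0.073] F [-0.4 -0.4 -0.1] open 0.007 slide [ 0.0059 -0.0491 -0.0045] spin deg 0.04
```

View pics/s1.png

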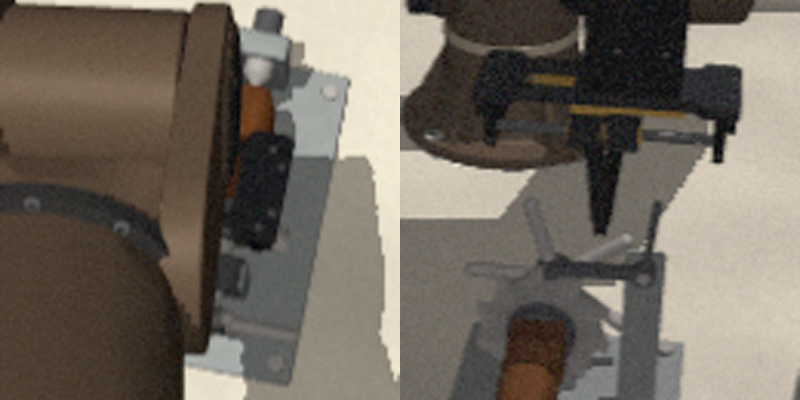

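The scene half shows the closed fingertips at (600,233), on the -y side of the lug (655,205). The pawl is still down. I push +y slowly.

carry_out(moves=[{"slide":[0.002,-0.01,0],"spin":0},{"slide":[0.002,-0.01,0],"spin":0},{"slide":[0.002,-0.01,0],"spin":0},{"slide":[0,-0.01,0],"spin":0},{"slide":[0,-0.005,0],"spin":0},{"slide":[0,-0.005,0],"spin":0},{"slide":[0,-0.005,0],"spin":0},{"slide":[0,-0.005,0],"spin":0},{"slide":[0,-0.005,0],"spin":0},{"slide":[0,-0.005,0],"spin":0},{"slide":[0,-0.005,0],"spin":0},{"slide":[0,-0.005,0],"spin":0}])

```text
t: 4.45
eef_pos: [547.7, 137.6, 185.7]
tcp_rot: [3.141, 0.0, -0.073]
ft_force: [-0.6, -2.7, -1.4]
opening: 0.006
grip_force: 0.9
```

carry_out(moves=[{"slide":[0,-0.005,0],"spin":0},{"slide":[0,-0.005,0],"spin":0},{"slide":[0,-0.004,0],"spin":0},{"slide":[0,0,0],"spin":0},{"slide":[0,0,0],"spin":0}])

```text
t: 4.87
eef_pos: [548.1, 143.5, 185.9]
tcp_rot: [-3.141, -0.0, -0.073]
ft_force: [-0.4, -0.0, -1.4]
opening: 0.003
grip_force: 0.2
```

```bash
python3 -c "
from h import *
go((-22,81,185));shot('s2')"
```

```text
t 4.8667 fix [-20.7  78.7 185.9] rot [-3.141 -0.    -0.073] F [-0.4 -0.  -1.4] open 0.003 slide [-0.0032 -0.0058  0.0021] spin deg 0.06
```

View pics/s2.png

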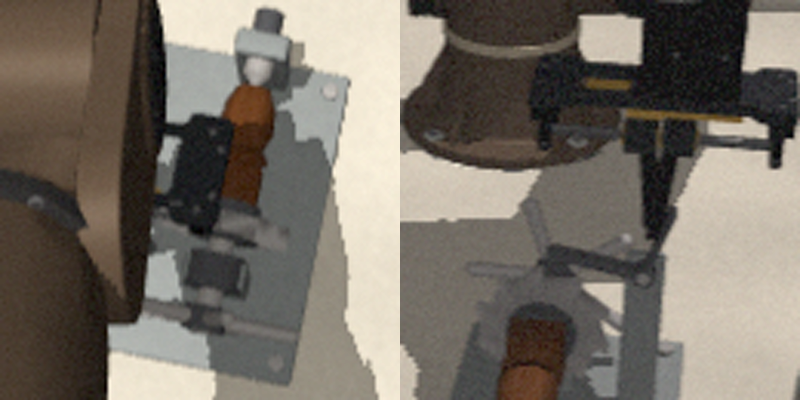

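The scene half shows the pawl lifted: nose now at (550,252), lug tip at (672,208). I read the tilt as about 0.25, so I push 5 mm more for margin.

carry_out(moves=[{"slide":[0,-0.004,0],"spin":0},{"slide":[0,-0.004,0],"spin":0},{"slide":[0,-0.004,0],"spin":0},{"slide":[0,0,0],"spin":0},{"slide":[0,0,0],"spin":0},{"slide":[0,0,0],"spin":0}])

```text
t: 5.47
eef_pos: [548.5, 148.2, 185.9]
tcp_rot: [-3.141, -0.0, -0.073]
ft_force: [0.5, -1.4, 0.0]
opening: 0.005
grip_force: 0.3
```

carry_out(moves=[{"slide":[0,0.015,0],"spin":0},{"slide":[0,0.03,0],"spin":0},{"slide":[0,0,-0.06],"spin":0},{"slide":[0,0,-0.06],"spin":0},{"slide":[0,0,-0.06],"spin":0},{"slide":[0,0,0],"spin":0}])

```text
t: 5.97
eef_pos: [548.6, 129.4, 262.2]
tcp_rot: [-3.14, -0.007, -0.074]
ft_force: [-0.3, 0.2, 1.0]
opening: 0.003
grip_force: 0.0
```

```bash
python3 -c "
from h import *
go((-95,-50,255));shot('s3')"
```

```text
t 5.9667 fix [-19.3  64.6 262.2] rot [-3.14  -0.007 -0.074] F [-0.3  0.2  1. ] open 0.003 slide [-0.1896  0.2865  0.0164] spin deg 0.02
```

View pics/s3.png

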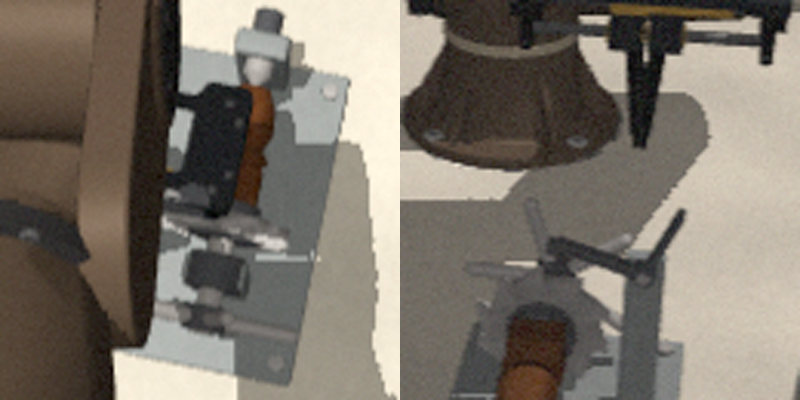

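The scene half shows the pawl staying up: lug tip (683,212), nose (557,243). The wheel has not moved. Next I go to the -y side of the top spoke.

carry_out(moves=[{"slide":[-0.0315,0.048,0],"spin":0},{"slide":[-0.0315,0.048,0],"spin":0},{"slide":[-0.0315,0.048,0],"spin":0},{"slide":[-0.0315,0.048,0],"spin":0},{"slide":[-0.0315,0.048,0],"spin":0},{"slide":[-0.0315,0.048,0],"spin":0},{"slide":[0,0,0.05],"spin":0},{"slide":[0,0,0.05],"spin":0},{"slide":[0,0,0.05],"spin":0},{"slide":[0,0,0.05],"spin":0},{"slide":[0,0,0.05],"spin":0},{"slide":[0,0,0],"spin":0}])

```text
t: 7.07
eef_pos: [461.2, 20.6, 154.2]
tcp_rot: [-3.141, 0.007, -0.073]
ft_force: [-0.2, 0.4, -0.1]
opening: 0.007
grip_force: 0.0
```

```bash
python3 -c "
from h import *
go((-95,-35,143));shot('s4')"
```

```text
t 7.0667 fix [-98.4 -50.4 154.2] rot [-3.141  0.007 -0.073] F [-0.2  0.4 -0.1] open 0.007 slide [ 0.0086 -0.0384  0.0279] spin deg 0.03
```

View pics/s4.png

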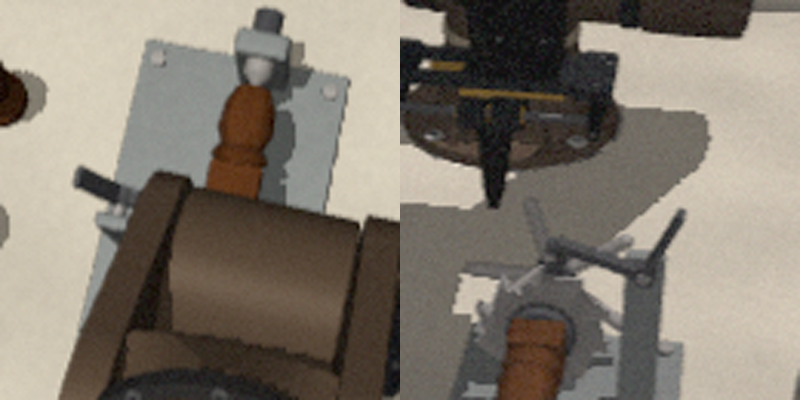

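The scene half shows the fingertip at (494,205), left of the spoke tip at (533,203). I lower a little and push +y.

carry_out(moves=[{"slide":[0.004,-0.0125,0.014],"spin":0},{"slide":[0.004,-0.0125,0.014],"spin":0},{"slide":[0,-0.0125,0],"spin":0},{"slide":[0,-0.005,0],"spin":0},{"slide":[0,-0.005,0],"spin":0},{"slide":[0,-0.005,0],"spin":0},{"slide":[0,-0.005,0],"spin":0},{"slide":[0,-0.005,0],"spin":0},{"slide":[0,-0.005,0],"spin":0},{"slide":[0,-0.005,0],"spin":0},{"slide":[0,-0.005,0],"spin":0}])

```text
t: 8.08
eef_pos: [468.8, 51.6, 146.6]
tcp_rot: [3.142, -0.0, -0.073]
ft_force: [0.7, -0.6, 0.9]
opening: 0.005
grip_force: 0.7
```

carry_out(moves=[{"slide":[0,-0.005,0],"spin":0},{"slide":[0,-0.005,0],"spin":0},{"slide":[0,-0.005,0],"spin":0},{"slide":[0,-0.005,0],"spin":0},{"slide":[0,-0.005,0],"spin":0},{"slide":[0,0,0],"spin":0},{"slide":[0,0,0],"spin":0}])

```text
t: 8.67
eef_pos: [469.5, 61.6, 146.5]
tcp_rot: [-3.142, 0.0, -0.073]
ft_force: [0.5, -1.1, 0.4]
opening: 0.005
grip_force: 0.0
```

```bash
python3 -c "
from h import *
go((-95,-1,143));shot('s5')
c=cam('s5scene.npz')
for w in(.3,.4,.5,.6):
  a=w-.28; q=proj(c,fw(O,TH,(-95,75*np.sin(a),90+75*np.cos(a))));print(w,((q-[240,100])*400/130+[400,0]).round())
"
```

```text
t 8.6667 fix [-93.1  -8.8 146.5] rot [-3.142  0.    -0.073] F [ 0.5 -1.1  0.4] open 0.005 slide [-0.0047 -0.0196  0.0089] spin deg 0.06
0.3 [558. 198.]
0.4 [568. 199.]
0.5 [577. 202.]
0.6 [586. 205.]
```

View pics/s5.png

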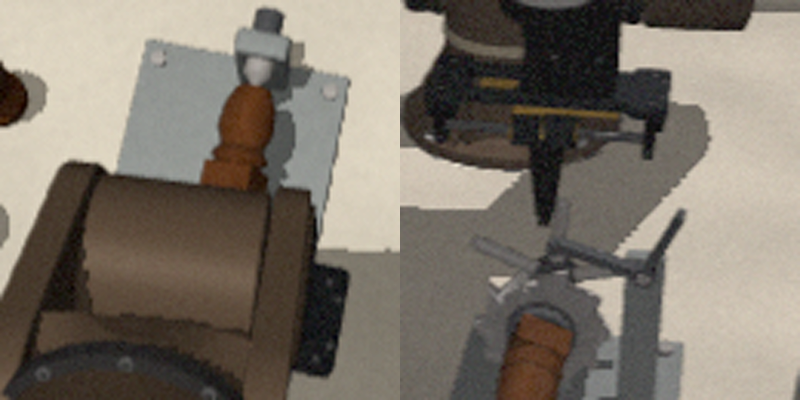

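The scene half shows the spoke tip at about (563,203), so the wheel is near 0.35. Another 8 mm should bring it to about 0.5.

carry_out(moves=[{"slide":[0,-0.005,0],"spin":0},{"slide":[0,-0.005,0],"spin":0},{"slide":[0,-0.005,0],"spin":0},{"slide":[0,-0.005,0],"spin":0},{"slide":[0,0,0],"spin":0},{"slide":[0,0,0],"spin":0},{"slide":[0,0,0],"spin":0}])

```text
t: 9.35
eef_pos: [470.1, 69.5, 146.6]
tcp_rot: [-3.142, -0.0, -0.073]
ft_force: [0.3, -0.1, -0.7]
opening: 0.003
grip_force: 0.0
```

carry_out(moves=[{"slide":[0,0.01,0],"spin":0},{"slide":[0,0.04,0],"spin":0},{"slide":[0,0,-0.06],"spin":0},{"slide":[0,0,-0.06],"spin":0},{"slide":[0,0,-0.06],"spin":0},{"slide":[0,0,-0.06],"spin":0},{"slide":[0,0,-0.06],"spin":0},{"slide":[0,0,0],"spin":0}])

```text
t: 10.02
eef_pos: [470.0, 49.2, 270.6]
tcp_rot: [-3.141, -0.007, -0.073]
ft_force: [0.4, 0.5, 0.2]
opening: 0.003
grip_force: 0.0
```

```bash
python3 -c "
from h import *
go((-22,135,258));shot('s6')"
```

```text
t 10.0167 fix [-91.7 -21.2 270.6] rot [-3.141 -0.007 -0.073] F [0.4 0.5 0.2] open 0.003 slide [ 0.1743 -0.3903  0.0328] spin deg 0.05
```

View pics/s6.png

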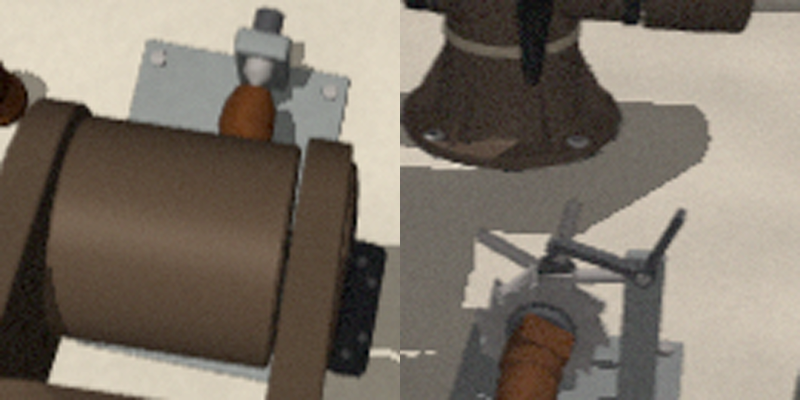

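The scene half shows the spoke tip at (574,203), so the wheel is at about 0.48, and the pawl is still up. Now I move to the +y side of the lug.

carry_out(moves=[{"slide":[0.022,-0.049,0],"spin":0},{"slide":[0.022,-0.049,0],"spin":0},{"slide":[0.022,-0.049,0],"spin":0},{"slide":[0.022,-0.049,0],"spin":0},{"slide":[0.022,-0.049,0],"spin":0},{"slide":[0.022,-0.049,0],"spin":0},{"slide":[0.022,-0.049,0],"spin":0},{"slide":[0.022,-0.049,0],"spin":0},{"slide":[0,0,0],"spin":0}])

```text
t: 10.87
eef_pos: [551.1, 202.9, 264.4]
tcp_rot: [3.141, 0.002, -0.071]
ft_force: [-0.2, 1.0, -0.4]
opening: 0.005
grip_force: 0.0
```

```bash
python3 -c "
from h import *
go((-22,135,183))"
```

```text
t 10.8667 fix [-22.2 138.1 264.4] rot [ 3.141e+00  2.000e-03 -7.100e-02] F [-0.2  1.  -0.4] open 0.005 slide [0.0009 0.0078 0.2036] spin deg 0.14
```

carry_out(moves=[{"slide":[0,0,0.04],"spin":0},{"slide":[0,0,0.04],"spin":0},{"slide":[0,0,0.04],"spin":0},{"slide":[0,0,0.04],"spin":0},{"slide":[0,0,0.04],"spin":0},{"slide":[0,0.02,0],"spin":0},{"slide":[0,0.02,0],"spin":0},{"slide":[0,0.01,0],"spin":0},{"slide":[0,0.005,0],"spin":0},{"slide":[0,0.005,0],"spin":0},{"slide":[0,0.005,0],"spin":0},{"slide":[0,0.005,0],"spin":0}])

```text
t: 11.87
eef_pos: [548.5, 172.7, 187.2]
tcp_rot: [-3.141, -0.001, -0.073]
ft_force: [-0.2, 2.0, 2.0]
opening: 0.001
grip_force: 1.1
```

carry_out(moves=[{"slide":[0,0.005,0],"spin":0},{"slide":[0,0.005,0],"spin":0},{"slide":[0,0.005,0],"spin":0},{"slide":[0,0.005,0],"spin":0},{"slide":[0,0,0],"spin":0},{"slide":[0,0,0],"spin":0}])

```text
t: 12.37
eef_pos: [547.6, 164.6, 186.5]
tcp_rot: [3.141, 0.0, -0.073]
ft_force: [0.6, -0.5, 0.1]
opening: 0.009
grip_force: 0.0
```

```bash
python3 -c "
from h import *
go((-22,90,183))"
```

```text
t 12.3667 fix [-22.8  99.7 186.5] rot [ 3.141  0.    -0.073] F [ 0.6 -0.5  0.1] open 0.009 slide [0.002  0.0242 0.0088] spin deg 0.05
```

carry_out(moves=[{"slide":[0,0.003,0],"spin":0},{"slide":[0,0.003,0],"spin":0},{"slide":[0,0.003,0],"spin":0},{"slide":[0,0.003,0],"spin":0},{"slide":[0,0.003,0],"spin":0}])

```text
t: 12.78
eef_pos: [547.3, 158.7, 186.6]
tcp_rot: [3.141, -0.0, -0.073]
ft_force: [-1.2, 1.1, 1.0]
opening: 0.008
grip_force: 0.6
```

carry_out(moves=[{"slide":[0,0.002,0],"spin":0},{"slide":[0,0.002,0],"spin":0}])

```text
t: 12.95
eef_pos: [547.1, 157.1, 186.6]
tcp_rot: [3.141, 0.0, -0.073]
ft_force: [0.4, 1.3, 0.9]
opening: 0.002
grip_force: 0.6
```

carry_out(moves=[{"slide":[0,0.002,0],"spin":0},{"slide":[0,0.002,0],"spin":0}])

```text
t: 13.12
eef_pos: [547.1, 155.9, 186.6]
tcp_rot: [-3.141, -0.0, -0.073]
ft_force: [-1.1, 8.6, 0.9]
opening: 0.008
grip_force: 4.0
```

Force rose to 8.6 N at fixture y of about 91, which is about where the pawl's stop should be. One slight press more, then I back off and look.

carry_out(moves=[{"slide":[0,0.001,0],"spin":0},{"slide":[0,0,0],"spin":0}])

```text
t: 13.28
eef_pos: [547.1, 156.0, 186.7]
tcp_rot: [-3.14, -0.0, -0.073]
ft_force: [-0.3, 6.6, 0.4]
opening: 0.004
grip_force: 3.5
```

carry_out(moves=[{"slide":[0,-0.015,0],"spin":0},{"slide":[0,-0.04,0],"spin":0},{"slide":[0,0,-0.06],"spin":0},{"slide":[0,0,-0.06],"spin":0},{"slide":[0,0,-0.06],"spin":0},{"slide":[0,-0.06,-0.06],"spin":0},{"slide":[0,-0.06,-0.06],"spin":0},{"slide":[0,0,0],"spin":0}])

```text
t: 13.95
eef_pos: [553.3, 228.2, 311.1]
tcp_rot: [-3.139, -0.006, -0.071]
ft_force: [-0.4, 0.2, 0.5]
opening: 0.005
grip_force: 0.0
```

```bash
python3 -c "
from h import *
go((-22,150,300));shot('s7')
c=cam('s7scene.npz')
for p in(0,.06,.12):
  a=p+.1; q=proj(c,fw(O,TH,(-22,75+60*np.sin(a),148+60*np.cos(a))));print(p,((q-[240,100])*400/130+[400,0]).round())
"
```

```text
t 13.95 fix [-21.9 163.5 311.1] rot [-3.139 -0.006 -0.071] F [-0.4  0.2  0.5] open 0.005 slide [-0.0005  0.0338  0.0276] spin deg 0.15
0 [657. 206.]
0.06 [662. 207.]
0.12 [667. 208.]
```

View pics/s7.png

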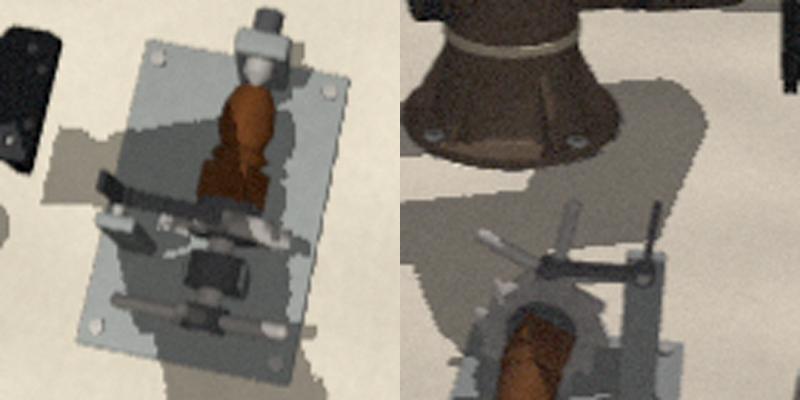

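The scene half shows the lug tip back at (657,205), as at the start. The pawl bar is level and the spoke tip is at (574,204), so the wheel is at about 0.48. I check the lug numerically against its starting image, then hand in if it agrees.

```bash
python3 -c "
from h import *
m=[]
for f in('scene0.npz','s7scene.npz','s6scene.npz'):
  g=cam(f)['color'][167:182,310:345].min(2).astype(float); w=np.clip(np.median(g)*.85-g,0,None); m.append((w*np.arange(35)).sum()/w.sum())
print(m)
if abs(m[0]-m[1])<.7: print(job_done())
"
```

```text
[np.float64(9.672234056591325), np.float64(8.320101739859838), np.float64(16.481970866831173)]
```

The shift is toward "further down", probably because the arm's shadow in the window biases the mean. I recheck with the darkest pixel per row.

```bash
python3 -c "
from h import *
L=[cam(f)['color'][168:184,314:335].sum(2).argmin(1)+314 for f in('scene0.npz','s7scene.npz','s6scene.npz')]
for l in L: print(l)
if abs((L[0]-L[1]).mean())<.7: print(job_done())
"
```

```text
[323 323 323 323 322 322 322 322 322 321 321 321 321 321 320 320]
[323 323 323 322 322 322 321 322 321 321 321 321 321 320 320 320]
[331 331 330 330 330 329 328 327 326 326 327 326 324 325 323 321]
the job is handed in; nothing more can be done
None
```

I handed the job in with the spindle back one notch (wheel at about 0.48 rad by camera), the pawl fully down in the next notch and the arm clear of everything; the hand-in returned no verdict.

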